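Line up the sauce pots and start the warming tray

ROBOT

A 6-joint arm with a two-finger parallel gripper is mounted at the origin on the work surface. World frame = base frame: x ahead of the robot, y to its left, z up, the work surface at z = 0. Lengths are in mm, angles in rad, forces in N, time in s.
With the tool pointing down it reaches from about 350 to 875 mm from the base axis. Payload 4.2 kg.
Tool frame: the origin (TCP) lies midway between the tips of the shut fingers; the grasp point (between the pads) lies 19 mm behind it; z points along the fingers, y is the line along which they close (so a half turn about z gives the same grasp; the last joint's range is limited). The gripper opens to 85 mm and grips with 20 to 120 N. Pads are 22 mm wide; open, the fingers measure 114 mm over their backs; the gripper's body (76 mm by 85 mm) begins 54 mm behind the grasp point. The pads swing forward as they close: fully open they stand 13 mm farther back than shut.
Start: joints at [1.447, 0.385, 0.008, 0, -1.194, -0.259], TCP at [233.416, 579.755, 195.712] pointing down, gripper open.
Joint ranges: [-3.14, 3.14], [-1.21, 2.06], [-1.07, 1.41], [-3.16, 2.05], [-2.99, -0.16], [-3.1, 3.1]. Speed limits (rad/s): [2.79, 2.79, 3.14, 3.14, 3.14, 3.14].

INTERFACE

Orientations are given as a unit quaternion [x, y, z, w].
In Python, from bench import read_state, get_image, job_done gives the robot as it stands.
- The arm moves only by the shell command python3 -m jog 'ROWS'. ROWS is JSON, a list of rows, each a list of 3 entries, a list of its own where there are three numbers: the shift along the world's x, y, z scaled (see below), then the turn, a rotation vector about the world's x, y, z scaled (see below), then the gripper's target within -1 to 1 (shut at 1, half-way at 0, fully open at -1). In form: [[[x, y, z], [wx, wy, wz], claw], ...]. A call has 1 to 20 rows; each row is the pose to reach, as a shift and turn from the pose commanded when the call began; what a row does not reach only later rows make up. The controller multiplies each number of a shift by 10 cm and each number of a turn by 120 degrees. A row lasts 1/10 s, in which the tool goes at most 50 mm and 8.59 degrees, less where a joint would pass 70% of its speed; a pose out of reach is approached as far as the arm can. A call with a number of a shift or a turn outside -1 to 1 is refused whole. A call with a gripper value outside its range is refused whole. The fingers move at their own pace and stop on an object; the grip force is fixed at half the most. Time passes only in rows, so rows that repeat a pose let the fingers close. It gives the time, the measured TCP pose, the force, the opening and the grip force at its end, in the units of the state.
- read_state(): the state, without advancing time (a new reading comes with each control period).
- get_image(name): name is "side" or "top"; returns a dict with "frame" (480x640x3 uint8, red, green, blue), "range_z" (480x640 float32, mm along the optical axis (not along the pixel's ray), 0 where there is no reading), "fx", "fy", "cx", "cy" (pixels), "distortion" ([k1, k2, p1, p2, k3] as OpenCV has them; the pictures are not rectified), "R" (3x3) and "t" (3): a world point X has camera coordinates R X + t. Camera axes: x right, y down, z forward; pixel columns grow to the right and rows downward; lengths in mm; the calibration is good to about 2 mm. A picture is of the moment at which its call begins.
- job_done(): hands the job in; it is judged then, once.
The state is a dict: "clock": time; "joints": joint angles; "joint_vel": joint speeds; "joint_efforts": joint torques, N m; "position": TCP position; "ee_rot": TCP orientation; "contact_force": force on the tool from outside, world axes, zero at the start; "wrist_torque": the same for the moment, N m; "gripper_width": finger opening in mm; "grasp_force": force on a finger pad.
Only numpy, scipy, OpenCV 4.12 (cv2) and the standard library are available. Lean on these libraries where they do the work, as an engineer would, in place of code of your own. Each camera call takes 0.05 s, during which the arm holds its last target. There are 200 camera calls.

TASK

Get the warming tray going for the buffet: hold the wooden pusher by its handle and push the three sauce pots with its straight edge, never with the gripper itself, until they stand in one straight line centred on the black strip, then stand the pusher upright on the bare table again and let go of it. After that start the tray on its control box, one key at a time and each fully down and let up again: the square key, the plus-shaped key twice, then the oblong key. Leave the round keys unpressed and do not disturb the other things on the table and tray.

Things in the scene. Friction and masses are not known exactly. Their poses are not given: they have to be found in the camera images.
- tray: Flat steel warming tray, 220 (its x) x 270 (its y) x 15 mm, fixed to the table. Origin: centre of its underside. Its -x edge is the front edge, nearest the robot; yaw varies.
- strip (a point): Centre of the black heating strip on the tray's top (15 mm above the table), 20 mm beyond the tray's centre. The strip is 50 mm wide (along the tray's x) and 250 mm long (along the tray's y); axes as the tray's.
- pot0_mid (a point): White ceramic sauce pot with flat steel lid and small dark knob (right of the three on the tray, seen from the robot): 51 mm diameter, body 40 mm tall, 52 mm with knob, about 0.1 to 0.2 kg. It stands loose on the tray, in front of the strip (on its -x side). The point is on its axis, 20 mm above its foot.
- pot1_mid (a point): White ceramic sauce pot with flat steel lid and small dark knob (middle of the three on the tray, seen from the robot): 51 mm diameter, body 40 mm tall, 52 mm with knob, about 0.1 to 0.2 kg. It stands loose on the tray, in front of the strip (on its -x side). The point is on its axis, 20 mm above its foot.
- pot2_mid (a point): White ceramic sauce pot with flat steel lid and small dark knob (left of the three on the tray, seen from the robot): 51 mm diameter, body 40 mm tall, 52 mm with knob, about 0.1 to 0.2 kg. It stands loose on the tray, in front of the strip (on its -x side). The point is on its axis, 20 mm above its foot.
- pusher_handle (a point): Loose wooden pusher standing on the table: a straight bar 220 mm long (its y) x 26 mm thick (its x) x 40 mm tall, with an upright handle on its middle, 22 mm thick (x) x 70 mm long (y), from 40 to 106 mm above the foot. About 0.3 kg. The point is on the handle, centred in x and y, 84 mm above the foot. Grip it across the 22 mm; it is the same turned by half a turn.
- panel: Control box of the tray, grey, 190 (its x) x 132 (its y) x 45 mm tall, fixed, to the left or right of the tray. Origin: centre of its underside. Five white spring keys and one flat dark display window, each in a place of a grid of 3 rows (56 mm apart along its x) and 2 columns (60 mm apart along its y); which key is in which place varies.
- key_square_top (a point): Centre of the top face of the square key, 30 x 30 mm; it stands 12 mm above the control box's top (57 mm above the table) when up. Axes as the control box's.
- key_square (a joint): Travel of the square key: 0 up, 0.006 m fully down. Pressed straight down; spring of about 1.7 N at the top, 5 N fully down; it rises by itself.
- key_cross_top (a point): Centre of the top face of the key shaped like a plus sign, 36 mm across, arms 13 mm wide; it stands 12 mm above the control box's top (57 mm above the table) when up. Axes as the control box's.
- key_cross (a joint): Travel of the key shaped like a plus sign: 0 up, 0.006 m fully down. Pressed straight down; spring of about 1.7 N at the top, 5 N fully down; it rises by itself.
- key_bar_top (a point): Centre of the top face of the narrow oblong key, 42 mm (its y) x 14 mm (its x); it stands 12 mm above the control box's top (57 mm above the table) when up. Axes as the control box's.
- key_bar (a joint): Travel of the narrow oblong key: 0 up, 0.006 m fully down. Pressed straight down; spring of about 1.7 N at the top, 5 N fully down; it rises by itself.
- key_disc_top (a point): Centre of the top face of the large round key, 34 mm diameter (not to be pressed); it stands 12 mm above the control box's top (57 mm above the table) when up. Axes as the control box's.
- key_disc (a joint): Travel of the large round key: 0 up, 0.006 m fully down. Pressed straight down; spring of about 1.7 N at the top, 5 N fully down; it rises by itself.
- key_dot_top (a point): Centre of the top face of the small round key, 18 mm diameter (not to be pressed); it stands 12 mm above the control box's top (57 mm above the table) when up. Axes as the control box's.
- key_dot (a joint): Travel of the small round key: 0 up, 0.006 m fully down. Pressed straight down; spring of about 1.7 N at the top, 5 N fully down; it rises by itself.
- salt_mid (a point): Salt shaker, 38 mm diameter, 82 mm tall, on the table just in front of the tray. Loose, to be left alone. The point is half-way up, on its axis.
- mill_mid (a point): Wooden pepper mill, 36 mm diameter, 85 mm tall, standing on the tray beyond the strip. Loose, to be left alone. The point is half-way up, on its axis.
- cup_left_mid (a point): Lidded white paper cup, 72 mm diameter at the top, 90 mm tall, on the left near the robot. Loose, to be left alone. The point is half-way up, on its axis.
- cup_right_mid (a point): The same kind of lidded paper cup (72 mm diameter, 90 mm tall), on the right near the robot. Loose, to be left alone. The point is half-way up, on its axis.
- sauce_mid (a point): Amber sauce bottle, 52 mm diameter, 168 mm tall, behind the tray. Loose, to be left alone. The point is half-way up, on its axis.
- carton_mid (a point): Drink carton, 60 x 90 mm, 184 mm tall, at the back left. Loose, to be left alone. The point is half-way up, on its axis.

How it is judged (in metres and radians):
On the way, in this order (a step that is already met when the one before it is completed fails the run):
1. all three pots stand in line, centred on the heating strip (x of pot0_mid in the frame of strip between -0.008 and 0.008 m and y of pot0_mid in the frame of strip between -0.115 and 0.115 m and height (world z) of each of pot0_mid, pot1_mid, pot2_mid below 0.041 m and angle between each of pot0_mid, pot1_mid, pot2_mid's own z axis and vertical below 0.1 rad and x of pot1_mid in the frame of strip between -0.008 and 0.008 m and y of pot1_mid in the frame of strip between -0.115 and 0.115 m and x of pot2_mid in the frame of strip between -0.008 and 0.008 m and y of pot2_mid in the frame of strip between -0.115 and 0.115 m), for 0.2 s.
2. the pusher stands upright on the table, off the tray, let go (height (world z) of pusher_handle between 0.079 and 0.089 m and angle between pusher_handle's own z axis and vertical below 0.08 rad and contact force between the fingers and pusher below 0.1 N), for 0.2 s.
3. the square key is pressed down (value of joint key_square above 0.0045 m and value of joint each of key_cross, key_bar, key_disc, key_dot below 0.0015 m and height (world z) of pusher_handle between 0.079 and 0.089 m and angle between pusher_handle's own z axis and vertical below 0.08 rad), for 0.04 s.
4. then the plus-shaped key is pressed down (value of joint key_cross above 0.0045 m and value of joint each of key_square, key_bar, key_disc, key_dot below 0.0015 m), for 0.04 s.
5. the plus-shaped key is let up (value of joint key_cross below 0.0015 m), for 0.04 s.
6. the plus-shaped key is pressed down a second time (all of step 4), for 0.04 s.
7. then the oblong key is pressed down (value of joint key_bar above 0.0045 m and value of joint each of key_square, key_cross, key_disc, key_dot below 0.0015 m), for 0.04 s.
At the end, for the whole second after the job is handed in: All three pots stand upright on the tray with their centres within 8 mm of the strip's centre line and within 115 mm of its middle along it; the pusher stands upright (within 0.08 rad) with its foot on the table, off the tray; all five keys are up (within 1.5 mm) (all of step 1 and height (world z) of pusher_handle between 0.079 and 0.089 m and angle between pusher_handle's own z axis and vertical below 0.08 rad and value of joint each of key_square, key_cross, key_bar, key_disc, key_dot below 0.0015 m); the robot touches nothing.
It fails at once if a round key is pressed (value of joint any of key_disc, key_dot above 0.003 m).
It fails at once if two keys are down at once (value of joint each of key_square, key_cross above 0.003 m or value of joint each of key_square, key_bar above 0.003 m or value of joint each of key_cross, key_bar above 0.003 m).
It fails at once if a key is pressed while a pot is not in line on the strip (value of joint any of key_square, key_cross, key_bar above 0.003 m and not (x of pot0_mid in the frame of strip between -0.008 and 0.008 m and y of pot0_mid in the frame of strip between -0.115 and 0.115 m and height (world z) of each of pot0_mid, pot1_mid, pot2_mid below 0.041 m and angle between each of pot0_mid, pot1_mid, pot2_mid's own z axis and vertical below 0.1 rad and x of pot1_mid in the frame of strip between -0.008 and 0.008 m and y of pot1_mid in the frame of strip between -0.115 and 0.115 m and x of pot2_mid in the frame of strip between -0.008 and 0.008 m and y of pot2_mid in the frame of strip between -0.115 and 0.115 m)).
It fails at once if a pot is touched by the gripper or arm instead of the pusher (contact force between any of the fingers, the arm and pot0 above 0.5 N or contact force between any of the fingers, the arm and pot1 above 0.5 N or contact force between any of the fingers, the arm and pot2 above 0.5 N).
It fails at once if a bystander is shoved by more than 20 mm or tipped (distance of any of salt_mid, mill_mid, cup_left_mid, cup_right_mid, sauce_mid, carton_mid from where it was at the start of the episode above 0.02 m or angle between any of salt_mid, mill_mid, cup_left_mid, cup_right_mid, sauce_mid, carton_mid's own z axis and vertical above 0.3 rad).
It also fails if it takes over 72 s, if anything falls off the work surface, if the arm or the gripper's body presses on something with over 40 N, if the wrist force passes 120 N, or if a joint passes its speed limit or range.

## Working session

There is one attempt and no reset: what is moved stays moved. The work goes in short steps, Python scripts to look and compute and a shell command to move; the robot and the scene stay as the last step left them, time stands still between calls to the robot, and variables do not carry over. Pictures are saved under pics/ and viewed, at most 10 in all, crops included, and the job is handed in when it is done.

```bash
mkdir -p pics; cat > h.py <<'E'
import numpy as np, cv2
from bench import read_state, get_image, job_done
def K(c): return np.array([[c['fx'],0,c['cx']],[0,c['fy'],c['cy']],[0,0,1.]])
def ray(c,px):
    p=cv2.undistortPoints(np.array(px,float).reshape(-1,1,2),K(c),np.array(c['distortion'],float)).reshape(-1,2)
    return np.c_[p,np.ones(len(p))]
def onplane(c,px,z):
    R=np.array(c['R']);t=np.array(c['t']);d=ray(c,px)@R;o=-R.T@t
    return o+d*((z-o[2])/d[:,2])[:,None]
def cloud(c):
    R=np.array(c['R']);t=np.array(c['t']);v,u=np.mgrid[0:480,0:640]
    r=ray(c,np.c_[u.ravel(),v.ravel()])*c['range_z'].reshape(-1,1)
    return ((r-t)@R).reshape(480,640,3)
E
python3 - <<'E'
from h import *
import pickle
for n in('top','side'):
    c=get_image(n);pickle.dump(c,open(n+'.pkl','wb'))
    cv2.imwrite(f'pics/{n}0.png',c['frame'][:,:,::-1]); R=np.array(c['R']);print(n,-R.T@np.array(c['t']),c['fx'],R[2])
s=read_state();print(s)
E
```

```text
top [365.57194065  -6.34733934 948.80260891] 496.0667791960284 [ 0.21626631  0.03810666 -0.97559047]
side [ 261.53951462 -546.60674606  695.78317083] 490.91232718972253 [ 0.33822735  0.62960354 -0.69942952]
{'clock': 0.1, 'joints': array([ 1.44661190e+00,  3.85503859e-01,  6.74322808e-03, -4.07765711e-04,
       -1.19397804e+00, -2.58616084e-01]), 'joint_vel': array([ 2.83879692e-04, -8.75514928e-04,  4.77308537e-03,  5.46188709e-04,
       -5.25024690e-05, -2.43195351e-04]), 'joint_efforts': array([-1.97244572e-04, -3.93321669e+01,  1.88928616e+01,  4.19786990e+00,
       -2.59820052e-03,  2.73472924e-07]), 'position': array([233.21536651, 579.22325735, 194.71292285]), 'ee_rot': array([ 9.81724032e-01, -1.90307503e-01, -1.23848570e-04,  9.81707382e-04]), 'contact_force': array([ 0.25638424,  0.45161767, -0.52371406]), 'wrist_torque': array([-0.03966807, -0.01173564,  0.00488752]), 'grasp_force': 0.0, 'gripper_width': 85.28447223813427}
```

View pics/top0.png

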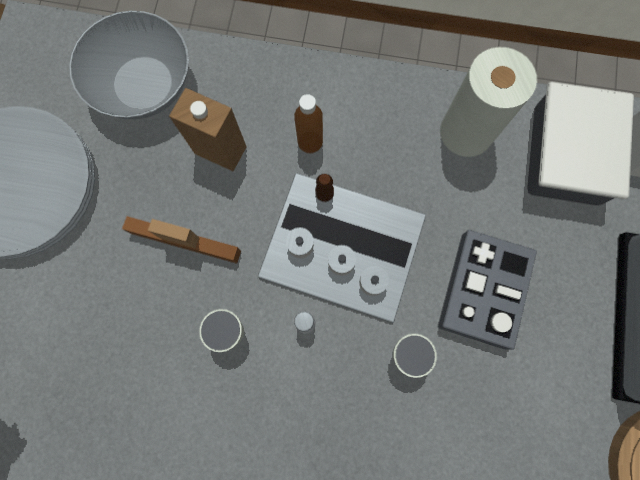

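View pics/side0.png

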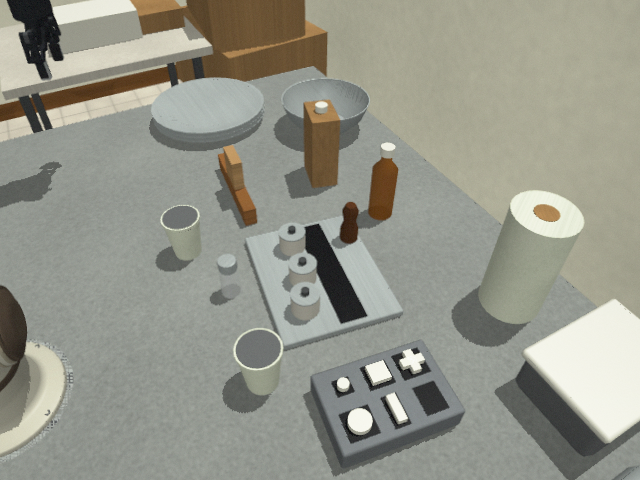

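The top view shows the tray (centre ≈ (343,248)), strip (≈(346,234)), pots at (300,241), (342,261) and (375,281), the pusher at (181,240), and the panel at (488,290). Its keys are plus (483,254), square (476,281), bar (508,293), dot (468,312) and disc (501,322). The salt shaker is at (305,322) and the cups at (221,330) and (415,355). The side view agrees with this layout.

```bash
cat > meas.py <<'E'
from h import *
import pickle
c=pickle.load(open('top.pkl','rb')); f=c['frame'];g=cv2.cvtColor(f,cv2.COLOR_RGB2GRAY);hsv=cv2.cvtColor(f,cv2.COLOR_RGB2HSV);P=cloud(c)
def comps(m,box,amin):
    x0,y0,x1,y1=box;mm=np.zeros_like(g);mm[y0:y1,x0:x1]=m[y0:y1,x0:x1].astype(np.uint8)
    n,l,s,ce=cv2.connectedComponentsWithStats(mm)
    return [(l==i,ce[i],s[i,4]) for i in range(1,n) if s[i,4]>=amin]
def rect(m,z):
    v,u=np.nonzero(m);w=onplane(c,np.c_[u,v],z)[:,:2].astype(np.float32)
    r=cv2.minAreaRect(w);b=cv2.boxPoints(r)
    e=b[1]-b[0];e2=b[2]-b[1];L=e if np.hypot(*e)>np.hypot(*e2) else e2
    return np.round(r[0],1),np.round(r[1],1),round(float(np.degrees(np.arctan2(L[1],L[0]))),1)
for m,ce,a in comps(g<60,(275,195,420,275),300): print('strip',ce,a,rect(m,15))
Z=P[:,:,2]
for m,ce,a in comps((g>200),(455,235,530,340),30): print('key',ce.round(),a,rect(m,57),'z',np.median(Z[m]).round(1),'cen',onplane(c,[ce],57)[0].round(1))
for m,ce,a in comps((Z>33)&(Z<56),(440,225,540,350),1500): print('panel',ce,a,rect(m,45))
for m,ce,a in comps((g<75),(290,225,390,300),8):
    print('knob?',ce.round(1),a,onplane(c,[ce],67)[0].round(1))
for m,ce,a in comps((Z>48)&(Z<75),(280,222,395,305),50): print('lid',ce,a,rect(m,55))
for m,ce,a in comps((Z>95)&(Z<115),(110,205,250,275),50): print('handle',ce,a,rect(m,106),np.median(Z[m]))
for m,ce,a in comps((Z>30)&(Z<50)&(hsv[:,:,1]>90),(110,205,250,275),50): print('bar',ce,a,rect(m,40))
for m,ce,a in comps((Z>70)&(Z<110),(190,170,450,385),60): print('stand',ce,a,np.median(Z[m]).round(),onplane(c,[ce],np.median(Z[m]))[0].round(1))
E
python3 meas.py
```

```text
strip [348.38376891 235.28370014] 2908 (array([578.2, -12.6]), array([247.9,  47.4]), 81.3)
key [484. 252.] 185 (array([ 579.8, -265.3]), array([28.8, 29.3]), -57.1) z 56.6 cen [ 579.6 -264.8   57. ]
key [476. 282.] 235 (array([ 524.2, -256.7]), array([27.3, 27.4]), -9.0) z 57.2 cen [ 524.  -256.8   57. ]
key [509. 292.] 153 (array([ 515.8, -316.6]), array([39.6, 12.2]), 81.0) z 57.1 cen [ 515.8 -316.5   57. ]
key [469. 311.] 64 (array([ 468.6, -249.2]), array([16. , 12.4]), 6.2) z 56.6 cen [ 468.7 -249.3   57. ]
key [502. 322.] 262 (array([ 460.6, -308.7]), array([31.2, 30. ]), 33.1) z 57.0 cen [ 460.4 -308.7   57. ]
panel [488.91989969 288.95530314] 6779 (array([ 518.7, -284.4]), array([134.5, 190. ]), -7.8)
knob? [352.6 238.4] 1760 [562.2 -25.3  67. ]
knob? [299.4 242.5] 16 [538.2  68.7  67. ]
knob? [342.  260.4] 21 [518.9 -12.8  67. ]
knob? [374.5 279.6] 39 [494.7 -75.6  67. ]
lid [299.10033445 241.38628763] 598 (array([542.4,  70.8]), array([50.8, 47.9]), 10.2)
lid [341.52536825 259.05728314] 611 (array([523.6, -11.6]), array([48.1, 49.4]), -80.1)
lid [374.04120444 279.95562599] 631 (array([495.7, -75.8]), array([50.7, 49.3]), 54.1)
handle [169.41929499 230.31910946] 539 (array([513.2, 292.3]), array([72.9, 23. ]), 84.0) 105.17212216898162
bar [184.08051235 240.17749314] 1093 (array([513.2, 292.9]), array([221.7,  27. ]), 84.1)
stand [324.06355932 182.23728814] 236 95.0 [649.5  42.6  95.4]
stand [220.38629944 330.43997175] 1416 90.0 [360.9 171.1  90. ]
stand [303.49832776 321.29765886] 299 81.0 [400.3  35.3  81.3]
stand [414.23533424 355.25648022] 1466 90.0 [ 376.6 -158.4   90.3]
```

```bash
python3 -m jog '[[[0.5,-0.5,0],[0,0,-0.07],-1],[[1,-1,0],[0,0,-0.14],-1],[[1,-1,0],[0,0,-0.206],-1]]'
python3 -m jog '[[[0.5,-0.5,0],[0,0,-0.07],-1],[[1,-1,0],[0,0,-0.14],-1],[[1,-1,0],[0,0,-0.206],-1]]'
python3 -m jog '[[[0.4,-0.43,0],[0,0,-0.07],-1],[[0.8,-0.86,0],[0,0,-0.14],-1],[[0.8,-0.86,0],[0,0,-0.205],-1],[[0.8,-0.86,0],[0,0,-0.205],-1],[[0.8,-0.86,0],[0,0,-0.205],-1],[[0.8,-0.86,0],[0,0,-0.205],-1]]'
python3 -c "
from h import *
s=read_state();print(s['position'],s['ee_rot'],s['joints'],s['clock'])
from scipy.spatial.transform import Rotation as R;print(np.degrees(np.arctan2(*R.from_quat(s['ee_rot']).as_matrix()[[1,0],1])))"
```

```text
clock: 0.4
position: [334.2, 477.9, 195.1]
ee_rot: [0.917, -0.398, 0.0, 0.001]
contact_force: [0.8, 0.2, -0.0]
gripper_width: 85.4
grasp_force: 0.0
clock: 0.7
position: [434.5, 377.6, 195.4]
ee_rot: [0.81, -0.586, -0.0, 0.0]
contact_force: [0.0, 0.9, -0.8]
gripper_width: 85.1
grasp_force: 0.0
clock: 1.3
position: [512.8, 294.4, 195.5]
ee_rot: [-0.67, 0.742, 0.0, -0.0]
contact_force: [-0.1, -0.2, 0.1]
gripper_width: 85.8
grasp_force: 0.0
[512.76199455 294.41630304 195.52559801] [-6.70187954e-01  7.42191393e-01  9.35322799e-05 -1.85199528e-04] [ 7.94760127e-01  3.27845766e-01 -7.80735650e-02 -2.27499928e-04
 -1.16523546e+00 -8.96542621e-01] 1.3
174.1631461896921
```

```bash
python3 -m jog '[[[0,0,-0.3],[0,0,0],-1],[[0,0,-0.6],[0,0,0],-1],[[0,0,-0.9],[0,0,0],-1]]'
python3 -m jog '[[[0,-0.01,-0.2],[0,0,0],-1],[[0,-0.01,-0.4],[0,0,0],-1],[[0,-0.01,-0.4],[0,0,0],-1],[[0,-0.01,-0.4],[0,0,0],1],[[0,-0.01,-0.4],[0,0,0],1],[[0,-0.01,-0.4],[0,0,0],1],[[0,-0.01,-0.4],[0,0,0],1],[[0,-0.01,-0.4],[0,0,0],1],[[0,-0.01,-0.4],[0,0,0],1],[[0,-0.01,-0.4],[0,0,0],1],[[0,-0.01,-0.4],[0,0,0],1],[[0,-0.01,-0.4],[0,0,0],1],[[0,-0.01,-0.4],[0,0,0],1]]'
```

```text
clock: 1.6
position: [512.6, 295.1, 105.1]
ee_rot: [-0.671, 0.742, 0.0, 0.001]
contact_force: [-0.3, 0.3, -0.5]
gripper_width: 85.6
grasp_force: 0.0
clock: 2.9
position: [514.3, 293.1, 66.9]
ee_rot: [-0.669, 0.743, -0.0, 0.001]
contact_force: [0.5, 0.6, 5.7]
gripper_width: 19.0
grasp_force: 58.9
```

```bash
python3 -m jog '[[[0,0,0.2],[0,0,0],1],[[0,0,0.5],[0,0,0],1],[[0,0,0.8],[0,0,0],1],[[0,0,1],[0,0,-0.0233],1],[[0,0,1],[0,0,-0.0233],1]]'
python3 -m jog '[[[-0.05,-0.25,0.15],[0,0,0],1],[[-0.1,-0.5,0.15],[0,0,0],1],[[-0.15,-0.75,0.15],[0,0,0],1],[[-0.19,-1,0.15],[0,0,0],1]]'
python3 -m jog '[[[-0.05,-0.25,0],[0,0,0],1],[[-0.1,-0.5,0],[0,0,0],1],[[-0.15,-0.75,0],[0,0,0],1],[[-0.19,-1,0],[0,0,0],1]]'
python3 -m jog '[[[-0.05,-0.25,0],[0,0,0],1],[[-0.1,-0.5,0],[0,0,0],1],[[-0.15,-0.75,0],[0,0,0],1],[[-0.19,-0.87,0],[0,0,0],1],[[-0.19,-0.87,0],[0,0,0],1],[[-0.19,-0.87,0],[0,0,0],1],[[-0.19,-0.87,0],[0,0,0],1]]'
python3 - <<'E'
from h import *
for n in('top','side'):
    c=get_image(n);cv2.imwrite(f'pics/{n}1.png',c['frame'][:,:,::-1])
s=read_state();print(s['position'],s['clock'])
from scipy.spatial.transform import Rotation as R;print(np.degrees(np.arctan2(*R.from_quat(s['ee_rot']).as_matrix()[[1,0],1])))
a=cv2.imread('pics/top1.png')[120:420,130:560];b=cv2.imread('pics/side1.png')[120:420,130:560]
cv2.imwrite('pics/c1.png',np.r_[a,b][:600])
E
```

```text
clock: 3.4
position: [514.3, 293.6, 167.7]
ee_rot: [-0.651, 0.759, 0.0, 0.002]
contact_force: [0.4, 0.5, -3.0]
gripper_width: 19.5
grasp_force: 59.1
clock: 3.8
position: [492.3, 191.1, 177.8]
ee_rot: [-0.651, 0.759, 0.001, -0.002]
contact_force: [0.7, -0.6, -3.0]
gripper_width: 19.1
grasp_force: 59.1
clock: 4.2
position: [473.2, 91.3, 178.0]
ee_rot: [-0.651, 0.759, 0.001, -0.002]
contact_force: [-0.1, -0.9, -3.1]
gripper_width: 19.3
grasp_force: 59.1
clock: 4.9
position: [456.5, 6.4, 180.2]
ee_rot: [-0.651, 0.759, 0.0, -0.0]
contact_force: [-0.4, 0.6, -2.9]
gripper_width: 18.9
grasp_force: 59.1
[456.58978085   6.48552897 180.45705779] 5.0
171.29836557743408
```

View pics/c1.png

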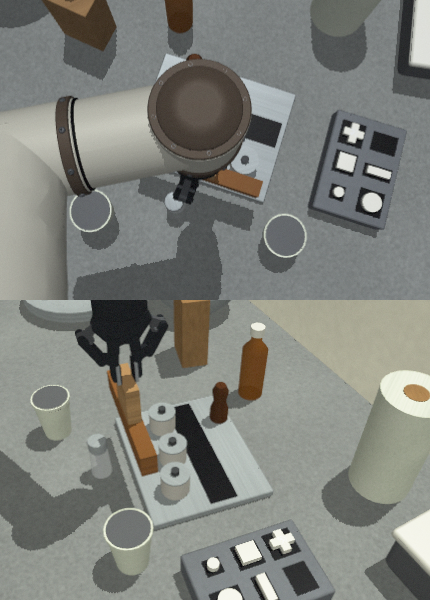

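```bash
python3 -m jog '[[[0,0,-0.3],[0,0,0],1],[[0,0,-0.6],[0,0,0],1],[[0,0,-0.8],[0,0,0],1],[[0,0,-0.93],[0,0,0],1],[[0,0,-0.93],[0,0,0],1],[[0,0,-0.93],[0,0,0],1]]'
python3 -m jog '[[[0.05,-0.008,0],[0,0,0],1],[[0.1,-0.015,0],[0,0,0],1],[[0.15,-0.023,0],[0,0,0],1],[[0.2,-0.03,0],[0,0,0],1],[[0.25,-0.038,0],[0,0,0],1],[[0.3,-0.046,0],[0,0,0],1],[[0.35,-0.053,0],[0,0,0],1],[[0.4,-0.061,0],[0,0,0],1],[[0.45,-0.069,0],[0,0,0],1],[[0.5,-0.076,0],[0,0,0],1],[[0.55,-0.084,0],[0,0,0],1],[[0.6,-0.092,0],[0,0,0],1],[[0.64,-0.098,0],[0,0,0],1],[[0.67,-0.103,0],[0,0,0],1],[[0.7,-0.107,0],[0,0,0],1],[[0.72,-0.11,0],[0,0,0],1],[[0.72,-0.11,0],[0,0,0],1],[[0.72,-0.11,0],[0,0,0],1]]'
cat > m2.py <<'E'
from h import *
import sys
c=get_image('side');f=c['frame'];g=cv2.cvtColor(f,cv2.COLOR_RGB2GRAY);Z=cloud(c)[:,:,2];P=cloud(c)
cv2.imwrite(f'pics/s{sys.argv[1]}.png',cv2.resize(f[190:370,200:440,::-1],None,fx=2.5,fy=2.5))
s=read_state();u=np.array([.9885,-.1513]);v=np.array([.1513,.9885]);S=np.array([578.2,-12.6])
loc=lambda p:(np.array([(p[...,:2]-S)@u,(p[...,:2]-S)@v]).T).round(1)
print(s['position'],'loc',loc(s['position']),s['contact_force'],s['clock'])
# strip: dark pixels near z=15
m=((g<60)&(abs(Z-15)<6)).astype(np.uint8);m[:200]=0;m[370:]=0;m[:,:230]=0;m[:,430:]=0
n,l,st,ce=cv2.connectedComponentsWithStats(m)
i=1+np.argmax(st[1:,4]);b,a=np.nonzero(l==i);w=loc(onplane(c,np.c_[a,b],15))
for y0 in range(-110,120,30):
    k=abs(w[:,1]-y0)<8
    if k.any():print('strip y',y0,'x',w[k,0].min(),w[k,0].max())
print('strip y range',w[:,1].min(),w[:,1].max())
# lids: pixels with z~55, in tray area
L=loc(P)if 0 else np.stack([(P[:,:,:2]-S)@u,(P[:,:,:2]-S)@v],2)
m=((abs(Z-55)<5)&(hsv:=cv2.cvtColor(f,cv2.COLOR_RGB2HSV))[:,:,1].__lt__(60)&(abs(L[:,:,0])<140)&(abs(L[:,:,1])<130)).astype(np.uint8)
n,l,st,ce=cv2.connectedComponentsWithStats(m)
for i in range(1,n):
    if st[i,4]>120:
        b,a=np.nonzero(l==i);w=onplane(c,np.c_[a,b],55);w=np.stack([(w[:,:2]-S)@u,(w[:,:2]-S)@v],1)
        q,r=cv2.minEnclosingCircle(w.astype(np.float32));print('lid',np.round(q,1),round(r,1),w.min(0).round(1),w.max(0).round(1))
m=((g<70)&(Z>56)&(Z<75)&(abs(L[:,:,0])<140)&(abs(L[:,:,1])<130)).astype(np.uint8)
n,l,st,ce=cv2.connectedComponentsWithStats(m)
for i in range(1,n):
    if st[i,4]>8: print('knob',ce[i].round(1),st[i,4],loc(onplane(c,[ce[i]],62)))
E
python3 m2.py 2
```

```text
clock: 5.6
position: [457.0, 6.2, 88.0]
ee_rot: [-0.651, 0.759, -0.0, 0.0]
contact_force: [1.0, 0.2, -3.8]
gripper_width: 19.5
grasp_force: 59.2
clock: 7.4
position: [528.8, -5.2, 87.8]
ee_rot: [-0.651, 0.759, -0.0, 0.0]
contact_force: [-0.3, 0.2, -3.4]
gripper_width: 19.5
grasp_force: 59.1
[528.76386261  -5.21329489  87.89411224] loc [-50.   -0.2] [-0.8140099  -0.09733326 -2.99925491] 7.45
strip y -110 x -24.2 23.2
strip y -80 x 11.8 22.9
strip y range -122.9 -63.4
lid [-13.3  -7.6] 27.7 [-34.4 -35.3] [13.  20.1]
lid [-12.8 -76.4] 27.6 [ -35.4 -103.7] [ 12.6 -49. ]
knob [349.1 221.8] 80 [[63.3 60.8]]
knob [296.7 261.9] 38 [[-64.1  -6.7]]
knob [324.  257.3] 21 [[-14.5 -11.8]]
knob [338.  284.7] 21 [[-14.1 -79.7]]
```

View pics/s2.png

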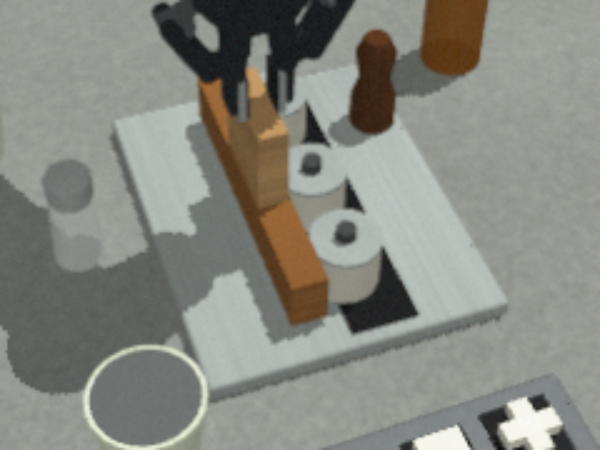

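```bash
python3 -m jog '[[[0.03,-0.005,0],[0,0,0],1],[[0.05,-0.008,0],[0,0,0],1],[[0.07,-0.011,0],[0,0,0],1],[[0.09,-0.014,0],[0,0,0],1],[[0.105,-0.016,0],[0,0,0],1],[[0.118,-0.018,0],[0,0,0],1],[[0.118,-0.018,0],[0,0,0],1],[[0.118,-0.018,0],[0,0,0],1],[[0.118,-0.018,0],[0,0,0],1]]'
python3 -m jog '[[[-0.05,0.008,0],[0,0,0],1],[[-0.15,0.023,0],[0,0,0],1],[[-0.35,0.053,0],[0,0,0],1],[[-0.5,0.076,0.1],[0,0,0],1],[[-0.5,0.076,0.4],[0,0,0],1],[[-0.5,0.076,0.7],[0,0,0],1],[[-0.5,0.076,0.95],[0,0,0],1]]'
python3 -m jog '[[[0.05,0.3,0],[0,0,0],1],[[0.1,0.6,0],[0,0,0],1],[[0.15,0.8,0],[0,0,0],1],[[0.15,1,0],[0,0,0],1]]'
python3 -m jog '[[[0,0.3,0],[0,0,0],1],[[0,0.6,0],[0,0,0],1],[[0,0.8,0],[0,0,0],1],[[0,1,0],[0,0,0],1]]'
python3 -m jog '[[[0,0.3,0],[0,0,0],1],[[0,0.6,0],[0,0,0],1],[[0,0.85,0],[0,0,0],1],[[0,0.85,0],[0,0,0],1],[[0,0.85,0],[0,0,0],1]]'
python3 m2.py 3; python3 - <<'E'
import pickle;from h import *
c=get_image('top');pickle.dump(c,open('top.pkl','wb'));cv2.imwrite('pics/top3.png',c['frame'][:,:,::-1])
E
python3 meas.py
```

```text
clock: 8.35
position: [540.4, -7.0, 87.7]
ee_rot: [-0.651, 0.759, -0.0, 0.0]
contact_force: [-1.7, 0.3, -3.7]
gripper_width: 19.1
grasp_force: 59.2
clock: 9.05
position: [490.3, 0.8, 184.7]
ee_rot: [-0.651, 0.759, -0.001, 0.001]
contact_force: [0.5, -0.2, -4.1]
gripper_width: 19.1
grasp_force: 59.3
clock: 9.45
position: [505.3, 101.8, 183.0]
ee_rot: [-0.651, 0.759, -0.0, 0.001]
contact_force: [-0.5, -0.6, -3.3]
gripper_width: 19.6
grasp_force: 59.3
clock: 9.85
position: [504.6, 201.8, 182.9]
ee_rot: [-0.651, 0.759, -0.0, 0.001]
contact_force: [0.4, -1.0, -2.9]
gripper_width: 19.4
grasp_force: 59.3
clock: 10.35
position: [504.5, 285.7, 182.5]
ee_rot: [-0.651, 0.759, -0.0, -0.0]
contact_force: [0.0, -0.1, -2.6]
gripper_width: 19.1
grasp_force: 59.3
[504.61515969 285.18551787 182.54949654] loc [-117.8  283.2] [-0.08362789  0.71686552 -3.5662679 ] 10.4
strip y -110 x -23.4 23.2
strip y -80 x -24.6 22.7
strip y range -122.9 -85.5
lid [-3.6 76.8] 28.8 [-27.1  48.1] [ 24.  104.3]
lid [-1.6 -7.9] 28.2 [-27.1 -35.9] [24.4 20.2]
lid [ -0.8 -76.2] 27.8 [ -27.2 -103.9] [ 24.2 -48.7]
knob [349.4 
[... 931 characters left out ...]
9  67. ]
knob? [365.7 243.9] 318 [556.3 -50.3  67. ]
knob? [350.5 233.6] 14 [570.5 -20.1  67. ]
knob? [385.5 245.1] 15 [560.2 -85.9  67. ]
knob? [387.1 260.7] 15 [532.3 -92.9  67. ]
lid [307.37755102 225.74489796] 196 (array([572.9,  60.5]), array([17.2, 46.4]), -80.1)
lid [350.31362007 232.87096774] 558 (array([573.5, -20.2]), array([43.6, 50. ]), -80.2)
lid [384.17557252 243.61068702] 524 (array([565.3, -82. ]), array([50.9, 40.4]), 8.1)
stand [324.08085106 182.26382979] 235 96.0 [649.4  42.5  95.6]
stand [220.42917548 330.44115574] 1419 90.0 [360.9 171.   90.1]
stand [303.46333333 321.28      ] 300 81.0 [400.3  35.3  81.3]
stand [414.23265306 355.3462585 ] 1470 90.0 [ 376.5 -158.4   90.4]
```

View pics/top3.png

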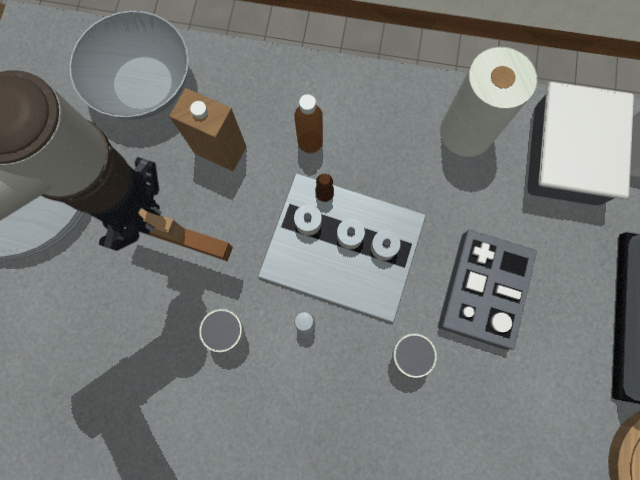

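```bash
python3 - <<'E'
import pickle;from h import *
c=pickle.load(open('top.pkl','rb'));g=cv2.cvtColor(c['frame'],cv2.COLOR_RGB2GRAY)
u=np.array([.9885,-.1513]);v=np.array([.1513,.9885]);S=np.array([578.2,-12.6])
vv,uu=np.mgrid[0:480,0:640];w=onplane(c,np.c_[uu.ravel(),vv.ravel()],55)[:,:2]-S;L=np.stack([w@u,w@v],1).reshape(480,640,2)
for y in(76,-8,-76):
    k=(g>115)&(abs(L[:,:,1]-y)<30)&(abs(L[:,:,0])<32);col=[]
    for dy in(-12,-6,0,6,12):
        q=k&(abs(L[:,:,1]-y-dy)<3); x=L[:,:,0][q]; 
        h=np.sqrt(25.5**2-dy*dy); 
        # far edge contiguous
        xs=np.sort(x);gap=np.nonzero(np.diff(xs)>6)[0];col.append((xs.min().round(1),xs.max().round(1),(xs.max()-h).round(1)))
    print(y,col)
E
```

```text
76 [(np.float64(-21.7), np.float64(24.8), np.float64(2.3)), (np.float64(-24.7), np.float64(31.6), np.float64(6.8)), (np.float64(-25.2), np.float64(31.6), np.float64(6.1)), (np.float64(-24.6), np.float64(31.7), np.float64(6.9)), (np.float64(-24.0), np.float64(31.8), np.float64(9.3))]
-8 [(np.float64(-23.3), np.float64(31.9), np.float64(9.4)), (np.float64(-25.1), np.float64(32.0), np.float64(7.2)), (np.float64(-25.7), np.float64(31.5), np.float64(6.0)), (np.float64(-25.7), np.float64(31.5), np.float64(6.7)), (np.float64(-23.8), np.float64(31.6), np.float64(9.1))]
-76 [(np.float64(-23.7), np.float64(31.9), np.float64(9.4)), (np.float64(-24.9), np.float64(32.0), np.float64(7.2)), (np.float64(-25.4), np.float64(31.4), np.float64(5.9)), (np.float64(-25.4), np.float64(31.5), np.float64(6.7)), (np.float64(-23.0), np.float64(31.5), np.float64(9.0))]
```

Near lid edges are at x' ≈ -25.4 for all three pots, so they are centred within about 1 mm. Next I set the pusher down.

```bash
python3 -m jog '[[[0,0,-0.3],[0,0,0],1],[[0,0,-0.6],[0,0,0],1],[[0,0,-0.8],[0,0,0],1],[[0,0,-0.95],[0,0,0],1],[[0,0,-1],[0,0,0],1],[[0,0,-1],[0,0,0],1]]'
python3 -m jog '[[[0,0,-0.06],[0,0,0],1],[[0,0,-0.1],[0,0,0],1],[[0,0,-0.13],[0,0,0],1],[[0,0,-0.15],[0,0,0],1],[[0,0,-0.155],[0,0,0],1],[[0,0,-0.155],[0,0,0],1]]'
```

```text
clock: 11.05
position: [505.1, 284.7, 82.4]
ee_rot: [-0.651, 0.759, -0.0, -0.001]
contact_force: [0.8, -0.2, -2.7]
gripper_width: 18.9
grasp_force: 59.3
clock: 11.65
position: [505.3, 285.7, 67.3]
ee_rot: [-0.651, 0.759, -0.0, 0.0]
contact_force: [-0.0, -0.3, -3.1]
gripper_width: 19.1
grasp_force: 59.3
```

```bash
python3 -m jog '[[[0,0,-0.01],[0,0,0],1],[[0,0,-0.01],[0,0,0],1]]' | grep -E "posi|cont"
python3 -m jog '[[[0,0,-0.01],[0,0,0],1],[[0,0,-0.01],[0,0,0],1]]' | grep -E "posi|cont"
```

```text
position: [505.7, 285.7, 66.9]
contact_force: [-0.1, -1.4, 0.2]
position: [505.9, 285.7, 66.8]
contact_force: [-1.3, -2.2, 4.5]
```

```bash
python3 -m jog '[[[0,0,0],[0,0,0],0.5],[[0,0,0],[0,0,0],0],[[0,0,0],[0,0,0],-1],[[0,0,0],[0,0,0],-1],[[0,0,0],[0,0,0],-1],[[0,0,0],[0,0,0],-1],[[0,0,0],[0,0,0],-1],[[0,0,0],[0,0,0],-1],[[0,0,0],[0,0,0],-1],[[0,0,0],[0,0,0],-1],[[0,0,0.1],[0,0,0],-1],[[0,0,0.3],[0,0,0],-1],[[0,0,0.6],[0,0,0],-1],[[0,0,1],[0,0,0],-1]]'
python3 -m jog '[[[0,0,0.3],[0,0,0],-1],[[0,-0.4,0.3],[0,0,0],1],[[0,-0.8,0.3],[0,0,0],1],[[0,-1,0.3],[0,0,0],1]]' | grep posi
python3 -m jog '[[[0.05,-0.5,0],[0,0,0],1],[[0.05,-1,0],[0,0,0],1]]' | grep posi
python3 -m jog '[[[0.05,-0.5,0],[0,0,0],1],[[0.05,-1,0],[0,0,0],1],[[0.05,-1,0],[0,0,0],1]]' | grep posi
python3 - <<'E'
from h import *
c=get_image('side');cv2.imwrite('pics/s4.png',c['frame'][:,:,::-1])
E
```

```text
clock: 13.45
position: [504.3, 284.8, 165.5]
ee_rot: [-0.651, 0.759, 0.0, -0.002]
contact_force: [0.3, 0.7, -0.2]
gripper_width: 85.2
grasp_force: 0.0
position: [504.8, 183.4, 196.5]
position: [510.5, 84.8, 196.2]
position: [514.6, -18.9, 196.1]
```

View pics/s4.png

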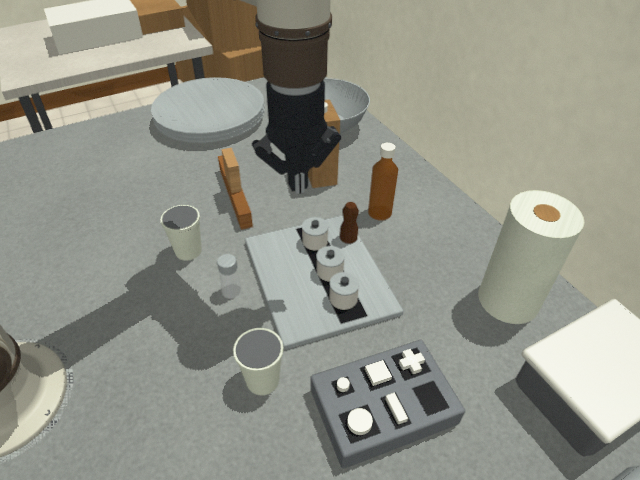

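The picture shows the pusher upright at (236,195), the pots in line on the strip, and the fingers shut. Next is the square key.

```bash
python3 -m jog '[[[0.05,-0.5,0],[0,0,0],1],[[0.05,-1,0],[0,0,0],1]]' | grep posi
python3 -m jog '[[[0.05,-0.5,0],[0,0,0],1],[[0.05,-1,0],[0,0,0],1]]' | grep posi
python3 -m jog '[[[0,-0.38,0],[0,0,0],1],[[0,-0.38,-0.4],[0,0,0],1],[[0,-0.38,-0.8],[0,0,0],1],[[0,-0.38,-1],[0,0,0],1],[[0,-0.38,-1],[0,0,0],1],[[0,-0.38,-1],[0,0,0],1],[[0,-0.38,-1],[0,0,0],1]]'
```

```text
position: [521.3, -113.3, 196.1]
position: [526.2, -214.3, 196.0]
clock: 15.5
position: [527.0, -251.5, 97.3]
ee_rot: [-0.652, 0.759, -0.002, 0.001]
contact_force: [1.0, -0.1, 0.3]
gripper_width: -0.1
grasp_force: 0.0
```

```bash
python3 -m jog '[[[-0.03,-0.05,-0.1],[0,0,0],1],[[-0.03,-0.05,-0.25],[0,0,0],1],[[-0.03,-0.05,-0.33],[0,0,0],1],[[-0.03,-0.05,-0.33],[0,0,0],1]]' | grep -E "posi|cont"
python3 -m jog '[[[0,0,-0.04],[0,0,0],1],[[0,0,-0.08],[0,0,0],1],[[0,0,-0.11],[0,0,0],1],[[0,0,-0.13],[0,0,0],1],[[0,0,-0.13],[0,0,0],1]]' | grep -E "posi|cont"
```

```text
position: [521.3, -256.6, 61.2]
contact_force: [0.1, -0.3, -0.1]
position: [522.1, -256.6, 48.9]
contact_force: [-0.1, -0.2, -0.3]
```

```bash
python3 - <<'E'
from h import *
c=get_image('side');cv2.imwrite('pics/s5.png',cv2.resize(c['frame'][240:480,260:580,::-1],None,fx=2.4,fy=2.4))
s=read_state();print(s['position'],s['contact_force'],s['wrist_torque'],s['gripper_width'],s['clock'])
E
```

```text
[ 522.22130785 -256.70397528   49.15381666] [0.0243912  0.79219834 0.00981453] [ 0.0156024  -0.04490555 -0.05195798] -0.1289106608110826 16.45
```

View pics/s5.png

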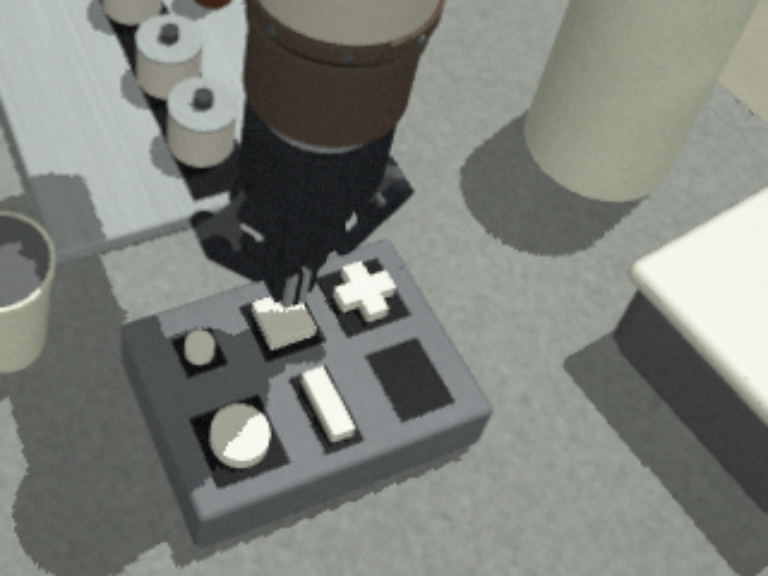

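```bash
python3 - <<'E'
from h import *
c=get_image('side')
for z in(49,57,62,67,72): print(z,onplane(c,[[381,366]],z)[0].round(1))
P=cloud(c);m=(cv2.cvtColor(c['frame'],cv2.COLOR_RGB2GRAY)<90)[350:368,365:395]
Q=P[350:368,365:395][m];print(Q[np.argsort(Q[:,2])][::12].round(0)[:14])
E
for i in 1; do python3 -m jog '[[[0,0,-0.02],[0,0,0],1],[[0,0,-0.02],[0,0,0],1]]' | grep -E "posi|cont";done
```

```text
49 [ 535.6 -248.7   49. ]
57 [ 532.2 -252.4   57. ]
62 [ 530.1 -254.7   62. ]
67 [ 527.9 -257.    67. ]
72 [ 525.8 -259.3   72. ]
[[ 561. -248.   43.]
 [ 565. -236.   45.]
 [ 564. -242.   47.]
 [ 532. -266.   93.]
 [ 522. -268.   95.]
 [ 535. -266.   98.]
 [ 509. -251.   99.]
 [ 532. -265.  102.]
 [ 514. -263.  105.]
 [ 534. -266.  107.]
 [ 511. -263.  110.]
 [ 514. -263.  112.]
 [ 531. -266.  114.]
 [ 521. -268.  119.]]
position: [522.1, -256.6, 47.1]
contact_force: [-0.3, -0.0, -1.0]
```

```bash
for i in 1 2 3 4 5 6; do :; done
python3 -m jog '[[[0,0,-0.02],[0,0,0],1],[[0,0,-0.02],[0,0,0],1]]' | grep -E "posi|cont"
python3 -m jog '[[[0,0,-0.02],[0,0,0],1],[[0,0,-0.02],[0,0,0],1]]' | grep -E "posi|cont"
python3 -m jog '[[[0,0,-0.01],[0,0,0],1],[[0,0,-0.01],[0,0,0],1]]' | grep -E "posi|cont"
python3 -c "
from h import *
s=read_state();print(s['joints'],s['position'],s['contact_force'])"
```

```text
position: [522.0, -256.6, 44.9]
contact_force: [-0.0, -0.2, -0.7]
position: [522.0, -256.6, 42.9]
contact_force: [-0.0, -0.4, 0.2]
position: [522.1, -256.7, 42.1]
contact_force: [0.3, 0.4, 0.5]
[-1.78689972e-01  4.65085143e-01 -2.93426898e-01 -3.22531519e-05
 -8.12575447e-01  2.56106074e-02] [ 522.11526006 -256.680274     42.06268407] [0.28521378 0.40311646 0.50721113]
```

```bash

python3 -m jog '[[[0,0,-0.02],[0,0,0],1],[[0,0,-0.02],[0,0,0],1]]' | grep -E "posi|cont"
python3 -m jog '[[[0,0,-0.02],[0,0,0],1],[[0,0,-0.02],[0,0,0],1]]' | grep -E "posi|cont"
python3 - <<'E'
from h import *
c=get_image('side');f=c['frame'].copy();cv2.imwrite('pics/s6.png',cv2.resize(f[320:400,340:450,::-1],None,fx=6,fy=6,interpolation=cv2.INTER_CUBIC))
P=cloud(c)
for z in(53,57,60,65): print(z,cv2.projectPoints(np.array([[522.,-256.7,z]]),cv2.Rodrigues(np.array(c['R']))[0],np.array(c['t'],float),K(c),np.array(c['distortion'],float))[0].ravel().round(1))
E
```

```text
position: [522.0, -256.6, 39.9]
contact_force: [0.1, 0.0, 0.1]
position: [522.0, -256.6, 37.9]
contact_force: [0.1, -1.2, -0.6]
53 [376.6 372.6]
57 [376.8 371.1]
60 [377.  370.1]
65 [377.3 368.3]
```

View pics/s6.png

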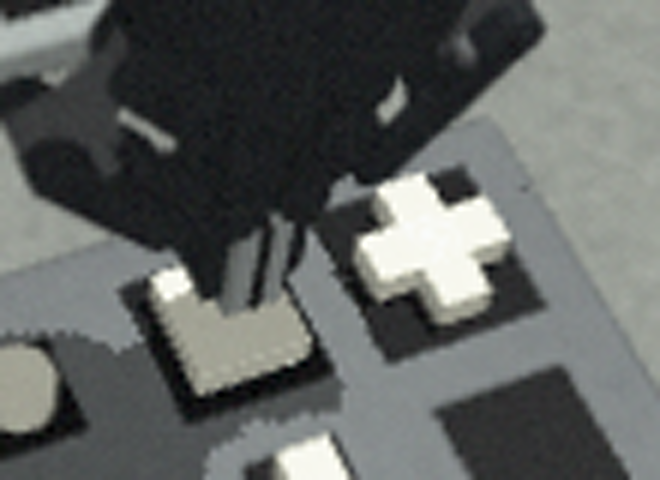

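The fingertips (≈(381,371) px) are just above the square key, which is still up. Their true height is about 19 mm above the reading, so I'll step down until I feel contact.

```bash

python3 -m jog '[[[0,0,-0.02],[0,0,0],1],[[0,0,-0.02],[0,0,0],1]]' | grep -E "posi|cont"
python3 -m jog '[[[0,0,-0.02],[0,0,0],1],[[0,0,-0.02],[0,0,0],1]]' | grep -E "posi|cont"
python3 -m jog '[[[0,0,-0.01],[0,0,0],1],[[0,0,-0.01],[0,0,0],1]]' | grep -E "posi|cont"
```

```text
position: [522.0, -256.6, 35.9]
contact_force: [0.5, 0.1, -0.1]
position: [522.0, -256.6, 33.9]
contact_force: [0.6, 0.1, 0.4]
position: [522.1, -256.7, 33.1]
contact_force: [0.1, 0.6, -0.2]
```

```bash
cat > tip.py <<'E'
from h import *
c=get_image('side');P=cloud(c);g=cv2.cvtColor(c['frame'],cv2.COLOR_RGB2GRAY)
for r in range(360,380): print(r,' '.join(f'{g[r,x]:3d}:{P[r,x,0]:.0f},{P[r,x,1]:.0f},{P[r,x,2]:.0f}' for x in(374,377,379,381,383,385)))
E
python3 tip.py
```

```text
360  29:508,-262,105  32:509,-268,113  26:511,-269,113  32:514,-270,112  41:519,-268,106  86:522,-269,104
361  28:509,-262,102  36:510,-267,109  26:512,-269,110 106:516,-268,105  52:520,-268,102  90:522,-269,102
362  30:509,-262,99  29:514,-263,97  86:514,-267,103 112:517,-267,101  35:521,-267,98 110:523,-269,98
363  36:510,-262,96  24:515,-262,92  98:515,-266,99 111:517,-267,98  33:521,-267,96 113:524,-269,95
364  28:510,-262,94  28:514,-263,91 103:514,-267,97 114:518,-267,95  27:521,-268,94 111:524,-268,92
365  31:509,-263,92  41:515,-262,88 105:515,-267,95 114:518,-268,94  30:521,-268,91 114:524,-269,90
366  29:510,-262,89  46:516,-262,84 109:515,-267,92 114:519,-267,89  28:521,-269,89 112:524,-269,87
367  28:510,-263,87  74:516,-263,82 111:515,-267,90 111:519,-267,87  27:523,-267,84 113:524,-269,85
368  25:510,-263,85  77:514,-265,83 114:515,-268,88  93:519,-268,84  42:522,-268,82 112:525,-269,81
369  29:511,-262,80  92:515,-264,79 109:516,-267,84  90:519,-268,82  45:522,-269,81 109:526,-269,78
370  23:511,-263,79  94:515,-265,78 114:516,-268,81  72:520,-267,77  87:523,-268,77 11
[... 214 characters left out ...]
373 163:517,-257,57  96:514,-267,73 112:517,-268,73  88:526,-262,56 161:529,-263,55 158:531,-265,57
374 159:517,-257,54 127:515,-266,69 159:523,-262,56 158:525,-263,56 159:529,-264,54 161:530,-266,56
375 160:516,-259,55 159:520,-261,54 160:522,-263,55 158:525,-264,55 162:527,-265,55 161:530,-266,54
376 159:516,-260,53 161:518,-263,56 159:521,-264,55 160:523,-267,58 161:526,-267,56 160:262,-547,696
377 162:513,-262,56 162:518,-264,54 160:520,-265,55 159:522,-268,57 158:525,-269,57 162:528,-270,55
378 164:512,-265,58 160:517,-266,56 163:519,-267,56 162:521,-269,57 161:524,-270,56 168:527,-272,56
379 159:512,-265,55 161:515,-267,56 162:518,-269,57 161:521,-270,55 171:523,-271,56 156:527,-272,54
```

```bash

python3 -m jog '[[[0,0,-0.05],[0,0,0],1],[[0,0,-0.1],[0,0,0],1],[[0,0,-0.1],[0,0,0],1]]' | grep -E "posi|cont"
python3 tip.py | sed -n 11,20p
python3 -m jog '[[[0,0,-0.02],[0,0,0],1],[[0,0,-0.02],[0,0,0],1]]' | grep -E "posi|cont"
python3 -m jog '[[[0,0,-0.02],[0,0,0],1],[[0,0,-0.02],[0,0,0],1]]' | grep -E "posi|cont"
```

```text
position: [521.4, -256.5, 22.1]
contact_force: [-0.6, -0.4, -0.3]
370  33:511,-263,78  96:514,-265,79 114:516,-267,80  32:519,-268,79 113:524,-267,75 112:526,-269,75
371  27:511,-263,75  96:514,-266,79 112:516,-267,78  23:520,-268,76 109:523,-268,74  94:526,-269,73
372  30:512,-262,71  96:513,-267,77 110:517,-267,74  27:519,-269,74 111:523,-269,72 127:527,-269,69
373  25:512,-263,69 105:514,-266,72 113:516,-268,73  25:520,-268,70 111:524,-268,68 147:532,-264,55
374  29:512,-263,66 107:515,-266,70 113:517,-268,70  26:521,-268,66 113:524,-269,65 150:531,-266,55
375  61:512,-263,63 106:514,-267,68 112:517,-268,67  28:522,-267,62 112:524,-269,62 160:530,-267,56
376 132:516,-260,53 112:515,-267,65 112:517,-268,64  57:522,-268,60 129:526,-267,55 160:529,-269,56
377 162:514,-262,54 113:515,-267,62 132:518,-268,60 160:523,-267,55 162:525,-268,55 162:528,-270,56
378 158:512,-264,57 116:516,-266,57 160:519,-267,56 162:521,-269,58 163:524,-270,57 166:527,-271,56
379 161:511,-266,57 163:516,-267,55 161:518,-268,55 162:521,-269,55 175:523,-271,56 158:527,-272,54
position: [522.5, -256.8, 21.3]
contact_force: [0.4, -0.6, 1.5]
position: [522.5, -256.8, 19.5]
contact_force: [0.9, 0.5, 2.6]
```

```bash

python3 -m jog '[[[0,0,-0.02],[0,0,0],1],[[0,0,-0.02],[0,0,0],1]]' | grep -E "posi|cont"
python3 -m jog '[[[0,0,-0.015],[0,0,0],1],[[0,0,-0.015],[0,0,0],1],[[0,0,-0.015],[0,0,0],1]]' | grep -E "posi|cont"
```

```text
position: [522.5, -256.8, 17.4]
contact_force: [0.2, 0.8, 4.0]
position: [522.5, -256.8, 16.0]
contact_force: [0.6, -0.0, 4.2]
```

```bash

python3 -m jog '[[[0,0,-0.01],[0,0,0],1],[[0,0,-0.01],[0,0,0],1]]' | grep -E "posi|cont"
python3 -m jog '[[[0,0,-0.01],[0,0,0],1],[[0,0,-0.01],[0,0,0],1]]' | grep -E "posi|cont"
```

```text
position: [522.5, -256.8, 15.5]
contact_force: [-0.3, 0.6, 7.4]
position: [522.5, -256.9, 15.4]
contact_force: [-2.2, 1.1, 12.1]
```

The square key is fully down (bottomed at reading 15.5). Lifting and moving over the plus key.

```bash

python3 -m jog '[[[0,0,0.1],[0,0,0],1],[[0,0,0.26],[0,0,0],1],[[0.3,-0.04,0.26],[0,0,0],1],[[0.57,-0.08,0.26],[0,0,0],1],[[0.57,-0.08,0.26],[0,0,0],1],[[0.57,-0.08,0.26],[0,0,0],1],[[0.57,-0.08,0.26],[0,0,0],1]]'; python3 - <<'E'
from h import *
c=get_image('side');cv2.imwrite('pics/s7.png',cv2.resize(c['frame'][320:440,320:480,::-1],None,fx=4,fy=4))
E
```

```text
clock: 20.75
position: [577.8, -264.3, 38.8]
ee_rot: [-0.651, 0.759, 0.001, -0.001]
contact_force: [-0.7, 0.9, 0.0]
gripper_width: -0.1
grasp_force: 0.0
```

View pics/s7.png

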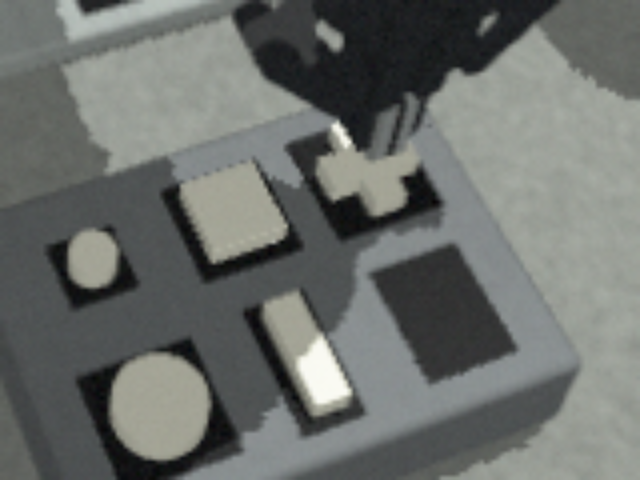

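The square key is up again and the tips are above the plus key, near (385,150) in the crop. Pressing it now.

```bash

python3 -m jog '[[[0.01,0,-0.1],[0,0,0],1],[[0.01,0,-0.16],[0,0,0],1],[[0.01,0,-0.2],[0,0,0],1],[[0.01,0,-0.22],[0,0,0],1],[[0.01,0,-0.235],[0,0,0],1],[[0.01,0,-0.235],[0,0,0],1]]' | grep -E "posi|cont"
python3 -m jog '[[[0,0,-0.01],[0,0,0],1],[[0,0,-0.015],[0,0,0],1],[[0,0,-0.015],[0,0,0],1]]' | grep -E "posi|cont"
```

```text
position: [579.5, -264.6, 16.3]
contact_force: [-2.1, 1.0, 4.8]
position: [580.1, -264.8, 15.5]
contact_force: [-3.9, 0.6, 7.2]
```

Bottomed. Now let it up and press the plus key a second time, then check.

```bash

python3 -m jog '[[[0,0,0.05],[0,0,0],1],[[0,0,0.12],[0,0,0],1],[[0,0,0.12],[0,0,0],1],[[0,0,0.12],[0,0,0],1],[[0,0,0.12],[0,0,0],1]]' | grep -E "posi|cont"
python3 -m jog '[[[0,0,-0.04],[0,0,0],1],[[0,0,-0.08],[0,0,0],1],[[0,0,-0.105],[0,0,0],1],[[0,0,-0.12],[0,0,0],1],[[0,0,-0.122],[0,0,0],1],[[0,0,-0.122],[0,0,0],1]]' | grep -E "posi|cont"
python3 -m jog '[[[0,0,0.1],[0,0,0],1],[[0,0,0.26],[0,0,0],1],[[0,0,0.26],[0,0,0],1]]' | grep -E "posi|cont"
```

```text
position: [580.2, -264.6, 26.3]
contact_force: [-0.0, 0.2, -0.5]
position: [580.5, -264.8, 15.5]
contact_force: [-1.6, 1.8, 6.0]
position: [581.6, -265.1, 42.5]
contact_force: [0.5, 0.9, -0.4]
```

```bash

python3 -m jog '[[[-0.3,-0.25,0],[0,0,0],1],[[-0.65,-0.52,0],[0,0,0],1],[[-0.65,-0.52,0],[0,0,0],1],[[-0.65,-0.52,0],[0,0,0],1],[[-0.65,-0.52,0],[0,0,0],1]]' | grep -E "posi|cont"
```

```text
position: [515.5, -316.5, 40.1]
contact_force: [0.5, -0.3, -0.6]
```

```bash

python3 -m jog '[[[0,0,-0.1],[0,0,0],1],[[0,0,-0.17],[0,0,0],1],[[0,0,-0.21],[0,0,0],1],[[0,0,-0.23],[0,0,0],1],[[0,0,-0.24],[0,0,0],1],[[0,0,-0.24],[0,0,0],1]]' | grep -E "posi|cont"
python3 -m jog '[[[0,0,-0.01],[0,0,0],1],[[0,0,-0.015],[0,0,0],1],[[0,0,-0.015],[0,0,0],1]]' | grep -E "posi|cont"
```

```text
position: [515.4, -316.4, 16.8]
contact_force: [-1.0, 3.5, 3.5]
position: [515.4, -316.6, 15.5]
contact_force: [-0.3, 3.7, 6.0]
```

```bash

python3 -m jog '[[[0,0,-0.008],[0,0,0],1],[[0,0,-0.008],[0,0,0],1]]' | grep -E "posi|cont"
python3 -m jog '[[[0,0,0.1],[0,0,0],1],[[0,0,0.4],[0,0,0],1],[[0,0,0.8],[0,0,0],1],[[0,0,1],[0,0,0],1],[[0,0,1],[0,0,0],1],[[0,0,1],[0,0,0],1]]'
python3 - <<'E'
from h import *
c=get_image('side');cv2.imwrite('pics/s8.png',c['frame'][:,:,::-1])
E
```

```text
position: [515.5, -316.7, 15.5]
contact_force: [-1.5, 4.4, 10.4]
clock: 25.3
position: [514.8, -316.8, 114.0]
ee_rot: [-0.651, 0.759, 0.0, 0.0]
contact_force: [-0.6, 0.2, -0.7]
gripper_width: -0.1
grasp_force: 0.0
```

View pics/s8.png

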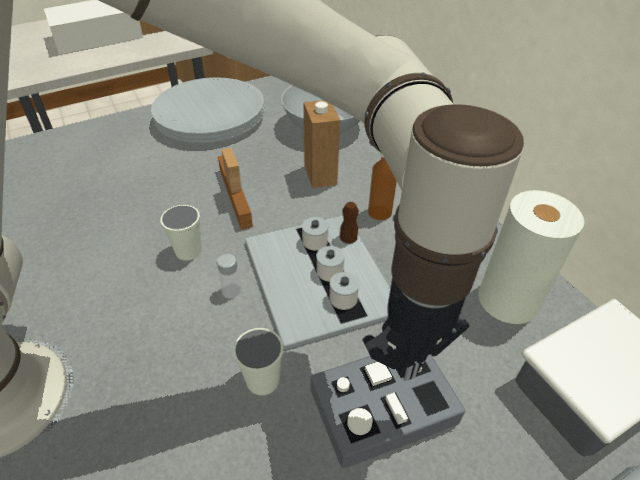

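The picture shows the pots in line on the strip, the pusher upright at (236,190), and all visible keys up. The hand is clear, so I'm handing in.

```bash
python3 -c "
from bench import job_done
print(job_done())"
```

```text
the job is handed in; nothing more can be done
None
```

I handed the job in after about 25 s of robot time and got no verdict back. By camera the pots stand within a few mm of the strip's centre line and the pusher stands upright off the tray. By the force readings the square, plus (twice) and oblong keys each went fully down, and those visible in the last picture were up; the plus key was partly hidden behind the gripper.

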